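Open the Faraday cage for a cell change and hold its gate

ROBOT

A 6-joint arm with a two-finger parallel gripper is mounted at the origin on the work surface. World frame = base frame: x ahead of the robot, y to its left, z up, the work surface at z = 0. Lengths are in m, angles in rad, forces in N, time in s.
With the tool pointing down it reaches from about 0.3 to 0.775 m from the base axis. Payload 14.6 kg.
Tool frame: the origin (TCP) lies at the very end of the fingers, on their centre line; the grasp point (between the pads) lies 19 mm behind it; z points along the fingers, y is the line along which they close (so a half turn about z gives the same grasp; the last joint's range is limited). The gripper opens to 94 mm and grips with 3 to 60 N. Pads are 16 mm wide; open, the fingers measure 119 mm over their backs; the gripper's body (75 mm by 177 mm) begins 78 mm behind the grasp point.
Start: joints at [1.273, 0.3, 1.521, -0, 1.321, -0.067], TCP at [0.126, 0.535, 0.205] pointing down, gripper open.
Joint ranges: [-3.03, 3.03], [-0.79, 2.21], [0.23, 2.52], [-1.04, 4.18], [0, 3.07], [-2.55, 2.55]. Speed limits (rad/s): [2.22, 2.22, 2.57, 3.14, 3.14, 3.14].

INTERFACE

Orientations are given as [roll, pitch, yaw] about the fixed x, y, z axes, in that order (R = Rz(yaw) Ry(pitch) Rx(roll)).
In Python, from station import ctrl, cams gives the robot as it stands. The module is installed in compiled form; this text tells all that it offers.
- The arm moves only by the tool arm_command, never from a script. Its argument "plan" is a list that holds one entry, the list of rows, each a list of 7 numbers: the shift along the tool's x, y, z in mm, then the turn, a rotation vector about the tool's x, y, z in rad, then the closure, from -1 (fully open) to 1 (shut). A call has 1 to 12 rows; each row is the pose to reach, as a shift and turn from the pose commanded when the call began, along the tool's axes at that moment; what a row does not reach only later rows make up. A row lasts 1/10 s, in which the tool goes at most 50 mm and 8.59 degrees, less where a joint would pass 70% of its speed; a pose out of reach is approached as far as the arm can. A call with a gripper value outside its range is refused whole. The fingers move at their own pace and stop on an object; "squeeze" is the grip in N (left out, the last holds). Time passes only in rows, so rows that repeat a pose let the fingers close. It gives the time, the measured TCP pose, the force, the opening and the grip force at its end, in the units of the state.
- ctrl.get_obs(): the state, without advancing time (a new reading comes with each control period).
- cams.camera(name): name is "scene" or "top"; returns (picture, depth): 384x512x3 uint8, blue, green, red; 384x512 float32, m along the optical axis (not along the pixel's ray), 0 where there is no reading.
- cams.camera_info(name): a dict with "fx", "fy", "cx", "cy" (pixels), "dist_coeffs" ([k1, k2, p1, p2, k3] as OpenCV has them; the pictures are not rectified), "world_to_cam" (4x4, takes a point from world to camera coordinates). Camera axes: x right, y down, z forward; pixel columns grow to the right and rows downward; lengths in m; the calibration is good to about 2 mm. A picture is of the moment at which its call begins. camera_info takes no time and is no camera call.
- ctrl.hand_in(): hands the job in; it is judged then, once.
The state is a dict: "time_s": time; "qpos": joint angles; "joint_vel": joint speeds; "tau": joint torques, N m; "ee_pos": TCP position; "eef_rot": TCP orientation; "force": force on the tool from outside, world axes, zero at the start; "moment": the same for the moment, N m; "grip_width": finger opening in m; "grip_force": force on a finger pad.
Only numpy, scipy, OpenCV 4.12 (cv2) and the standard library are available. Lean on these libraries where they do the work, as an engineer would, in place of code of your own. Each camera call takes 0.05 s, during which the arm holds its last target. There are 200 camera calls.

TASK

Open the Faraday cage so that a colleague can change the cell: first turn the bias knob back to its zero stop, then squeeze the two tabs of each roof catch fully together, the catch at the hinge end first and the one at the handle end last, so that the free end stays held until a hand is ready for it. Then take the gate by its D-handle, swing it out past its detent until it stands about square to the cage's front or wider, and finish still holding it there by the handle, steady: the gate is self-closing, so do not let go. Leave the cell and the loose things on the bench where they are.

Things in the scene. Friction and masses are not known exactly. Their poses are not given: they have to be found in the camera images.
- cage: bench-top Faraday cage, fixed: aluminium frame, wire mesh, 260 mm wide (its y), 240 deep (its x), roof 210 above the bench. Origin on the bench midway along the front face; x points into the cage (front faces the robot), y left as the robot sees it. The gate lies over the front, hinged at the left (+y) end. Two squeeze catches stand in a row on the roof behind the front edge
- catch_a (a point): grip point of the HINGE-END catch, midway between its tabs, 34 mm above the roof (244 above the bench); at (18, 30) mm in the cage's x, y. Its tabs are upright steel plates left and right (cage y) of a black housing: 24 mm wide (x), 8 thick, tops 44 above the roof, 56 over their outer faces when out, 36 when fully in. Fingers closing along the cage's y, outside the tabs, press both in
- catch_b (a point): grip point of the HANDLE-END catch, at (18, -60) mm in the cage's x, y; same make and height. On both catches the tabs have no spring: each slides against about 4 N of friction and stays where it is left. Bolts and the gate's low straps lie beside the tabs, up to 10 mm above the roof: keep fingertips 12 mm or more above the roof
- catch_a_l (a joint): slide of the left (+y) tab of the hinge-end catch, m: 0 = out (bolt through the gate's strap), grows as it is pressed in towards the catch's middle, 0.010 = fully in, at its stop, bolt clear of the gate
- catch_a_r (a joint): slide of the right (-y) tab of the hinge-end catch, m: 0 = out (bolt through the gate's strap), grows as it is pressed in towards the catch's middle, 0.010 = fully in, at its stop, bolt clear of the gate
- catch_b_l (a joint): slide of the left (+y) tab of the handle-end catch, m: 0 = out (bolt through the gate's strap), grows as it is pressed in towards the catch's middle, 0.010 = fully in, at its stop, bolt clear of the gate
- catch_b_r (a joint): slide of the right (-y) tab of the handle-end catch, m: 0 = out (bolt through the gate's strap), grows as it is pressed in towards the catch's middle, 0.010 = fully in, at its stop, bolt clear of the gate
- gate (a joint): gate angle, rad: 0 shut, grows as its free (right) end swings out towards the robot, clockwise from above; 1.57 square to the front, stop at 1.75. Locked until all four tabs are in. A sprung ball detent resists from 0.55 to 1.15 (about 4 N at the handle, top at 0.85); past it the hinge spring (1 to 2 N at the handle) pushes the gate back against the detent unless held
- gate_hinge (a point): point on the gate's vertical hinge axis, 208 mm above the bench, fixed on the cage. The gate is 225 mm long from here, 16 mm thick, from 12 to 208 mm above the bench. A bracket with the detent's plunger overhangs the gate beside the hinge: within 45 mm of this point, up to 252 mm above the bench
- handle: dark steel D-handle on the gate's face, moving with the gate; origin on the hinge axis at bench level, axes as the cage's when the gate is shut. Its upright bar, 14 mm in diameter, is at (-53, -185) mm in this frame, 82 to 208 mm above the bench, 28 mm clear of the gate's face; two 11 mm stems run back to the gate, the upper 9 mm below the bar's top
- handle_top (a point): centre of the top end of the handle's bar, 208 mm above the bench. Pinch the bar from above, a finger on each side along the gate's length (the cage's y when shut); the grip should turn with the gate
- bias_box: grey bias supply box, fixed to the bench, 150 mm (x) by 120 (y), top 65 mm above the bench; origin centre of its underside, x away from the robot, y left. A black bar knob stands 22 mm towards the robot from its middle, two binding posts (18 mm high) 74 mm beyond the knob
- bias_grip (a point): on the bias knob's axis, at the height to grip it (102 mm above the bench). The knob's grip bar is 14 mm thick, 42 long, from 80 to 110 mm above the bench, on a 44 mm disc
- bias (a joint): bias knob angle, rad: 0 = at its zero stop (bar along the box's x, white line towards the robot); grows clockwise from above, so it is turned back counter-clockwise. About 0.03 N m of friction; stays where it is left
- cell: lidded glass three-electrode cell (68 mm across, 125 high), loose inside the cage about 125 mm behind the front; origin centre of its underside. Not to be touched
- beaker: empty glass beaker, 66 mm across, 75 high, loose on the bench between the bias box and the cage's gate; origin centre of its underside. A bystander
- reagent: small amber jar, 48 mm across, 95 high, loose on the bench right of the cage; origin centre of its underside. A bystander
- wash_bottle: white wash bottle, 62 mm across, 165 high with its spout, loose on the bench to the left; origin centre of its underside. A bystander
Mind the look-alikes: they are no part of the job. There is more than one size of the bias_box; the one meant has the size given above.

How it is judged:
By the outcome, as a careful person would: the job done as asked, in the order asked, and still so for the second after the job is handed in, while the arm keeps its last pose, push and grip.
It also fails if it takes over 61 s, if anything falls off the work surface, if the arm or the gripper's body presses on something with over 40 N, if the wrist force passes 120 N, or if a joint passes its speed limit or range.

## Working session

There is one attempt and no reset: what is moved stays moved. The work goes in short steps, Python scripts to look and compute and a tool call to move; the robot and the scene stay as the last step left them, time stands still between calls to the robot, and variables do not carry over. Pictures are saved under pics/ and viewed, at most 10 in all, crops included, and the job is handed in when it is done.

Besides the shell and the picture viewer there is one more tool, called by a JSON object that holds its "fn" and its "kwargs". arm_command: Moves the arm, as the interface text tells. Its arguments: {"type":"object","properties":{"plan":{"type":"array"},"squeeze":{"type":"number"}},"required":["plan"]}

```bash
mkdir -p pics; cat > h.py <<'E'
import numpy as np, cv2
from station import ctrl, cams
def grab(n,tag):
    im,d=cams.camera(n); cv2.imwrite(f'pics/{tag}.png',im); np.save(f'pics/{tag}.npy',d); return im,d
def K(n):
    i=cams.camera_info(n); return np.array([[i['fx'],0,i['cx']],[0,i['fy'],i['cy']],[0,0,1.]]),np.array(i['dist_coeffs'],float),np.array(i['world_to_cam'])
def w(n,d):
    k,dc,T=K(n); h,wd=d.shape
    u,v=np.meshgrid(np.arange(wd),np.arange(h))
    p=cv2.undistortPoints(np.stack([u,v],-1).reshape(-1,1,2).astype(float),k,dc).reshape(h,wd,2)
    c=np.dstack([p*d[...,None],d]); R=T[:3,:3]
    P=(c-T[:3,3])@R
    P[d==0]=np.nan
    return P
def pix(n,P):
    k,dc,T=K(n); return cv2.projectPoints(np.atleast_2d(np.array(P,float)),cv2.Rodrigues(T[:3,:3])[0],T[:3,3],k,dc)[0].reshape(-1,2)
E
python3 - <<'E'
from h import *
for n in('top','scene'):
    grab(n,n+'0'); k,dc,T=K(n); print(n,k[0,0],-T[:3,:3].T@T[:3,3],T[2,:3])
print(ctrl.get_obs())
E
```

```text
top 413.1690511915218 [0.37362253 0.01094644 1.38526683] [ 0.1041168   0.01874375 -0.99438844]
scene 393.72581655930765 [1.25307215 0.1488825  1.1212081 ] [-0.60162136 -0.11338906 -0.79069252]
{'time_s': 0.1, 'qpos': array([ 1.27343690e+00,  3.00399043e-01,  1.52152129e+00, -1.77464584e-06,
        1.32070444e+00, -6.65743970e-02]), 'joint_vel': array([ 0.0006759 , -0.00160339, -0.001651  , -0.00076663,  0.00035548,
       -0.00083009]), 'tau': array([ 6.91903733e-04, -5.32641470e+01, -3.53287375e+01,  7.09071779e-02,
        2.34822911e-02, -6.38648635e-05]), 'ee_pos': array([0.12572769, 0.53519222, 0.20495115]), 'eef_rot': array([-3.14056271e+00, -6.69463194e-05,  2.91080803e+00]), 'force': array([-0.42646607, -0.33126412, -0.64035604]), 'moment': array([ 0.0077195 , -0.03471703, -0.02421465]), 'grip_force': 0.0, 'grip_width': 0.09394083569125701}
```

View pics/top0.png

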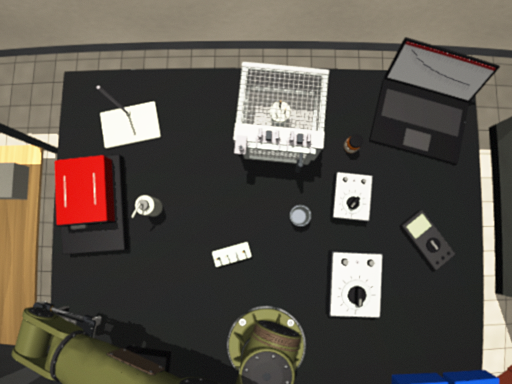

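View pics/scene0.png

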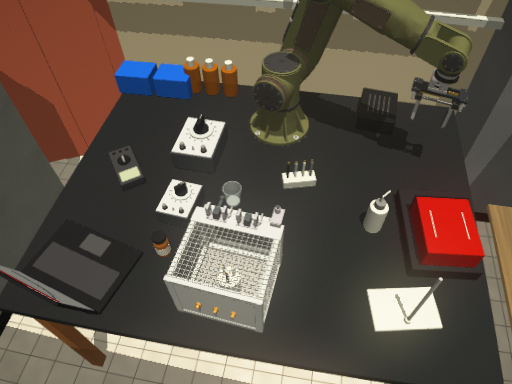

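The top view shows the cage at (282,110), a small knob box at (353,197), a large one at (356,285), and the beaker at (300,215). Next I'll measure them.

```bash
python3 - <<'E'
from h import *
im=cv2.imread('pics/top0.png'); P=w('top',np.load('pics/top0.npy'))
def rect(m,name):
    q=P[m][:,:2]; r=cv2.minAreaRect((q*1000).astype(np.float32)); print(name,len(q),r,np.round(np.nanmedian(P[m][:,2]),4))
Z=P[...,2]
for nm,(a,b,c,d) in dict(small=(165,228,325,380),large=(240,325,322,390)).items():
    M=np.zeros(Z.shape,bool); M[a:b,c:d]=1
    m=M&(Z>0.03); 
    print(nm,np.round(np.nanpercentile(Z[m],[5,50,95,100]),3))
    zt=np.nanmedian(Z[m]); rect(M&(abs(Z-zt)<.008),nm)
    k=M&(Z>zt+.02); rect(k,nm+' knob'); 
M=np.zeros(Z.shape,bool); M[55:175,225:335]=1
rect(M&(abs(Z-.21)<.008),'roof'); rect(M&(Z>.235),'tabs')
s=cv2.resize(im[55:235,225:385],None,fx=5,fy=5,interpolation=cv2.INTER_CUBIC)
a=cv2.resize(im[55:175,225:335],(550,600),interpolation=cv2.INTER_CUBIC)
cv2.imwrite('pics/c1.png',a)
si=cv2.imread('pics/scene0.png'); cv2.imwrite('pics/c2.png',cv2.resize(si[170:270,150:300],(800,533),interpolation=cv2.INTER_CUBIC))
# height map near catches
Q=P[M&(Z>.225)]; 
for q in Q[np.argsort(-Q[:,1])][::4]: print(np.round(q*1000).astype(int),end=' ')
E
```

```text
small [0.058 0.066 0.084 0.115]
small 1472 ((492.7423400878906, -273.6388854980469), (120.50467681884766, 151.6649932861328), 84.94689178466797) 0.0654
small knob 79 ((499.58929443359375, -273.1819152832031), (67.79375457763672, 97.97383117675781), 84.71044158935547) 0.108
large [0.076 0.089 0.114 0.156]
large 2786 ((213.75369262695312, -279.41754150390625), (165.9320526123047, 204.5775909423828), 87.2119369506836) 0.0886
large knob 251 ((223.7316436767578, -277.5812072753906), (97.52487182617188, 135.5286407470703), 85.83407592773438) 0.134
roof 3759 ((721.5061645507812, -37.271636962890625), (259.18414306640625, 301.08111572265625), 84.71451568603516) 0.2096
tabs 262 ((642.9761352539062, -16.169998168945312), (53.67573165893555, 202.8437957763672), 7.414456367492676) 0.2474
[613  94 227] [607  94 229] [625  91 226] [601  91 230] [636  89 228] [627  88 231] [604  88 230] [640  86 225] [622  86 226] [607  85 231] [628  83 228] [599  82 226] [611  81 251] [631  80 226] [601  79 228] [617  78 251] [643  77 225] [601  77 228] [617  76 248] [608  75 254] [651  74 228] [624  74 229] [617 
[... 402 characters left out ...]
663  -5 241] [652  -6 238] [641  -6 236] [637  -8 240] [645 -19 253] [660 -22 254] [643 -22 253] [646 -22 251] [656 -25 256] [639 -25 255] [637 -25 242] [654 -28 253] [637 -59 242] [651 -61 256] [640 -61 252] [633 -62 246] [645 -64 255] [634 -64 253] [633 -65 236] [648 -67 255] [644 -67 249] [632 -79 238] [632 -80 227] [634 -82 241] [647 -82 237] [648 -84 245] [638 -85 239] [631 -86 231] [643 -88 242] [649 -88 239] [632 -90 240] [655 -91 240] [653 -91 236] [652 -93 242] [655 -94 239] [631 -96 243] [649 -96 240] [647 -96 239] [ 635 -109  254] [ 641 -109  249] [ 629 -110  240] [ 651 -112  255] [ 646 -112  252] [ 640 -114  256] [ 638 -115  253] [ 632 -115  252] [ 652 -117  255] [ 636 -118  249]
```

View pics/c1.png

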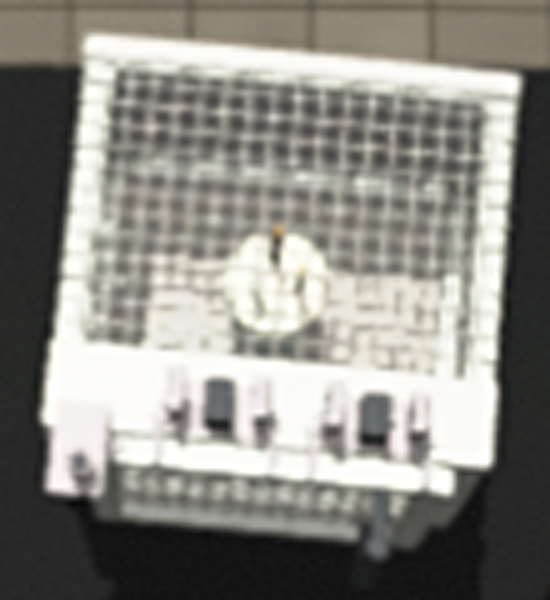

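View pics/c2.png

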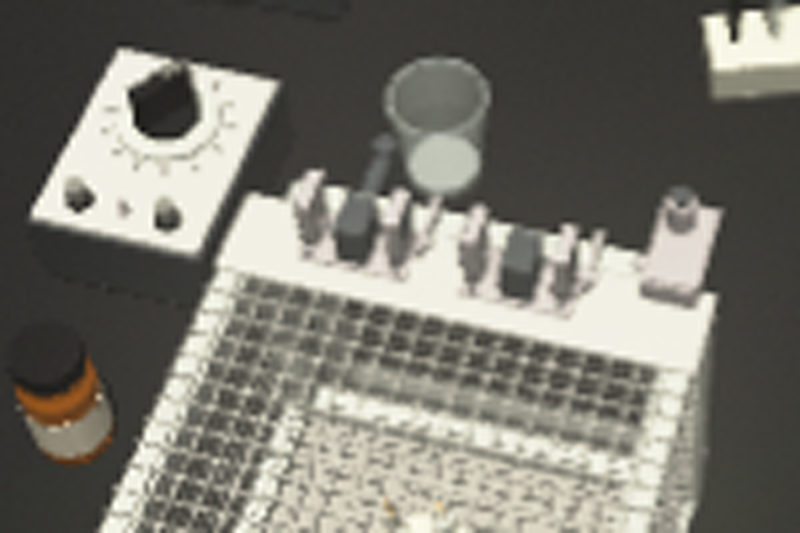

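The small box (120×151 mm, top at 65 mm) is the right one: centre (493,-274), yaw about -5°. The catches agree with the cage geometry. The handle bar top shows near top-view pixel (300,164).

```bash
cat > m.py <<'E'
from h import *
ps=[];rg=[]
im,d=grab('top','top1'); P=w('top',d); Z=P[...,2]
ims,ds=grab('scene','scene1'); S=w('scene',ds)
th=np.deg2rad(-5.3); R=np.array([[np.cos(th),-np.sin(th)],[np.sin(th),np.cos(th)]])
for nm,A in (('top',P),('scene',S)):
    L=A.reshape(-1,3)*1000; L=L[~np.isnan(L[:,0])]
    q=(L[:,:2]-[630,-28])@R
    i=(q[:,0]>-5)&(q[:,0]<45)&(L[:,2]>247)&(L[:,2]<262)&(abs(q[:,1])<110)
    for lo,hi in((45,75),(-5,25),(-45,-18),(-105,-70)):
        j=i&(q[:,1]>lo)&(q[:,1]<hi); 
        if j.any(): print(nm,'tab',j.sum(),'cage x',np.round(np.percentile(q[j,0],[3,50,97]),1),'y',np.round(np.percentile(q[j,1],[3,50,97]),1))
    j=(abs(L[:,2]-209)<6)&(abs(q[:,1])<150)&(q[:,0]>60)&(q[:,0]<260)
    print(nm,'roof y',np.percentile(q[j,1],[0.5,99.5]),'x max',np.percentile(q[j,0],99.5))
    j=(L[:,2]>180)&(L[:,2]<216)&(q[:,0]<-32)&(q[:,0]>-110)&(q[:,1]<30)&(q[:,1]>-130)
    print(nm,'handle',j.sum(),np.round(np.c_[q[j],L[j,2]][:30]).tolist())
    j=(L[:,2]>190)&(L[:,2]<216)&(q[:,0]<-5)&(q[:,0]>-30)
    print(nm,'gate top y',np.percentile(q[j,1],[0,1,99,100]) if j.any() else '', 'x',np.percentile(q[j,0],[2,98]) if j.any() else '')
    j=(L[:,2]>100)&(L[:,2]<118)&(np.hypot(L[:,0]-471,L[:,1]+272)<32)
    b=L[j]; 
    if len(b)>8: print(nm,'bar',len(b),cv2.minAreaRect(b[:,:2].astype(np.float32)),b.mean(0))
    j=(L[:,2]>15)&(np.hypot(L[:,0]-460,L[:,1]+92)<90)&(L[:,2]<95)
    if j.any(): print(nm,'beaker',j.sum(),np.percentile(L[j],[2,50,98],axis=0).round())
k=cv2.resize(im[180:220,330:375],(540,480),interpolation=cv2.INTER_CUBIC)
k2=cv2.resize(ims[172:222,155:205],(480,480),interpolation=cv2.INTER_CUBIC); cv2.imwrite('pics/kn.png',np.hstack([k,k2])[:, :800])
E
sed -i 's/(540,480)/(400,356)/;s/(480,480)/(400,356)/' m.py; python3 m.py
```

```text
top tab 25 cage x [ 6.5 18.7 28.9] y [48.4 52.3 56.2]
top tab 30 cage x [ 6.5 17.5 28.8] y [ 1.9  6.1 10.3]
top tab 27 cage x [ 7.  18.4 28.9] y [-39.  -34.8 -31.2]
top tab 31 cage x [ 6.9 18.  30. ] y [-88.4 -84.3 -79.8]
top roof y [-129.0166813   126.69783988] x max 241.16828313502756
top handle 42 [[-32.0, -66.0, 207.0], [-34.0, -66.0, 203.0], [-34.0, -69.0, 205.0], [-35.0, -72.0, 207.0], [-33.0, -75.0, 199.0], [-37.0, -66.0, 204.0], [-37.0, -69.0, 205.0], [-36.0, -72.0, 201.0], [-41.0, -66.0, 205.0], [-41.0, -69.0, 209.0], [-40.0, -72.0, 204.0], [-42.0, -64.0, 197.0], [-43.0, -67.0, 204.0], [-43.0, -70.0, 206.0], [-43.0, -72.0, 205.0], [-46.0, -64.0, 202.0], [-47.0, -67.0, 208.0], [-47.0, -70.0, 208.0], [-46.0, -73.0, 204.0], [-50.0, -64.0, 209.0], [-50.0, -67.0, 209.0], [-49.0, -70.0, 206.0], [-49.0, -73.0, 207.0], [-53.0, -65.0, 205.0], [-52.0, -67.0, 206.0], [-53.0, -70.0, 208.0], [-52.0, -73.0, 207.0], [-52.0, -76.0, 210.0], [-54.0, -63.0, 197.0], [-56.0, -65.0, 210.0]]
top gate top y [-107.79908838 -106.53831768   89.14787407   90.87140513] x [-24.40811987  -5.3623247 ]
top 
[... 876 characters left out ...]
0, 210.0], [-46.0, -69.0, 212.0], [-48.0, -66.0, 211.0], [-53.0, -66.0, 204.0], [-44.0, -74.0, 209.0], [-44.0, -71.0, 209.0], [-47.0, -69.0, 206.0], [-49.0, -67.0, 204.0], [-52.0, -65.0, 201.0], [-42.0, -74.0, 207.0], [-41.0, -70.0, 208.0], [-43.0, -68.0, 206.0], [-45.0, -66.0, 205.0], [-50.0, -65.0, 199.0], [-39.0, -76.0, 204.0], [-36.0, -72.0, 209.0]]
scene gate top y [-110.44185188 -109.26314344   85.94581222   87.1770456 ] x [-28.37762413  -5.23134721]
scene bar 66 ((472.44366455078125, -272.3320007324219), (19.120357513427734, 41.7918586730957), 53.49781036376953) [ 472.68045492 -272.65494492  109.05661355]
scene beaker 369 [[ 397. -134.   17.]
 [ 422. -106.   54.]
 [ 461.  -75.   80.]]
```

View pics/kn.png

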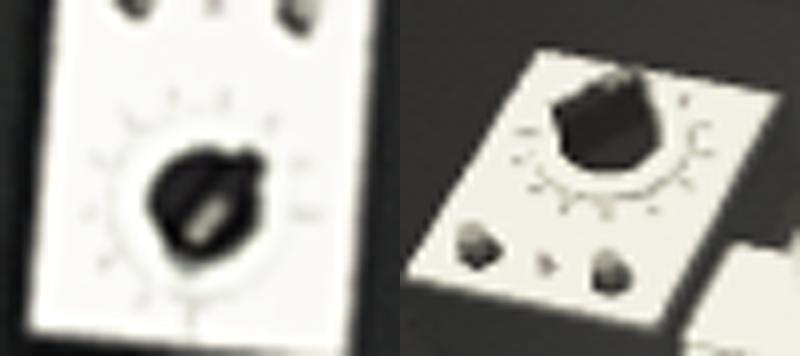

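```bash
cat > t.py <<'E'
import sys
from h import *
from scipy.spatial.transform import Rotation as Ro
def rel(targets):
    o=ctrl.get_obs(); p=np.array(o['ee_pos'])*1000; R=Ro.from_euler('xyz',o['eef_rot'])
    print('now',p.round(1),o['eef_rot'].round(3),'q',o['qpos'].round(2),'F',o['force'].round(1),'M',o['moment'].round(2),'w',round(o['grip_width']*1000,1),'g',round(o['grip_force'],1),'t',round(o['time_s'],2))
    for x,y,z,yaw in targets:
        d=R.inv().apply(np.array([x,y,z])-p); r=(R.inv()*Ro.from_euler('xyz',[np.pi,0,yaw])).as_rotvec()
        print(np.r_[d.round(1),r.round(3)].tolist())
if __name__=='__main__': rel(eval(sys.argv[1]))
E
python3 t.py "[(380,150,250,2.6),(471,-272,180,2.41),(471,-272,90,2.41)]"
python3 - <<'E'
from h import *
d=np.array([np.cos(2.41),np.sin(2.41),0])*21
c=np.array([471,-272,110.])
for n,o in(('top',(330,180)),):
    print((pix(n,np.array([c,c+d,c-d])/1000)-o)*8.89)
E
```

```text
now [125.8 535.3 205.1] [-3.141 -0.     2.911] q [ 1.27  0.3   1.52  0.    1.32 -0.07] F [-0.6  0.7 -0. ] M [-0.01  0.02  0.05] w 94.3 g 0.0 t 0.2
[-335.6, -316.9, -44.7, -0.001, 0.0, 0.311]
[-520.7, -706.9, 25.6, -0.001, 0.0, 0.501]
[-520.8, -706.8, 115.5, -0.001, 0.0, 0.501]
[[219.96696543 192.19079911]
 [180.78345947 236.6249971 ]
 [258.95338118 147.89856394]]
```

{"fn": "arm_command", "kwargs": {"plan": [[[-35,-32,-45,0,0,0.03,-1],[-70,-65,-45,0,0,0.06,-1],[-105,-98,-45,0,0,0.09,-1],[-140,-131,-45,0,0,0.12,-1],[-175,-164,-45,0,0,0.15,-1],[-210,-197,-45,0,0,0.18,-1],[-245,-230,-45,0,0,0.21,-1],[-280,-264,-45,0,0,0.25,-1],[-315,-297,-45,0,0,0.28,-1],[-336,-317,-45,0,0,0.31,-1],[-356,-359,-38,0,0,0.33,-1],[-376,-402,-31,0,0,0.35,-1]]]}}

```text
time_s: 1.4
ee_pos: [0.4, 0.0565, 0.2363]
eef_rot: [3.141, 0.0, 2.561]
force: [1.2, 0.7, -0.9]
grip_width: 0.0938
grip_force: 0.0
```

```bash
python3 t.py "[(471,-272,180,2.41),(471,-272,86,2.41)]"
```

```text
now [400.   56.5 236.3] [3.141 0.    2.561] q [ 0.05 -0.06  1.85  0.    1.35 -0.94] F [ 1.2  0.7 -0.9] M [ 0.01 -0.03  0.05] w 93.8 g 0.0 t 1.4
[-239.6, -235.7, 56.3, 0.0, 0.0, 0.151]
[-239.6, -235.7, 150.3, 0.0, 0.0, 0.151]
```

{"fn": "arm_command", "kwargs": {"plan": [[[-34,-34,8,0,0,0.02,-0.6],[-68,-67,16,0,0,0.04,-0.4],[-102,-101,24,0,0,0.06,-0.4],[-137,-135,32,0,0,0.09,-0.4],[-171,-168,40,0,0,0.11,-0.4],[-205,-202,48,0,0,0.13,-0.4],[-240,-236,56,0,0,0.15,-0.4],[-240,-236,56,0,0,0.15,-0.4],[-240,-236,90,0,0,0.15,-0.4],[-240,-236,120,0,0,0.15,-0.4],[-240,-236,150,0,0,0.15,-0.4],[-240,-236,150,0,0,0.15,-0.4]]]}}

```text
time_s: 2.6
ee_pos: [0.4694, -0.2694, 0.0832]
eef_rot: [-3.141, -0.006, 2.411]
force: [0.1, 0.7, 0.3]
grip_width: 0.0657
grip_force: 0.0
```

{"fn": "arm_command", "kwargs": {"plan": [[[0,0,0,0,0,0,0.2],[0,0,0,0,0,0,0.6],[0,0,0,0,0,0,1],[0,0,0,0,0,0,1],[0,0,0,0,0,0,1],[0,0,0,0,0,0,1],[0,0,0,0,0,0,1],[0,0,0,0,0,0,1]]], "squeeze": 15}}

```text
time_s: 3.4
ee_pos: [0.4697, -0.2723, 0.0866]
eef_rot: [-3.138, -0.001, 2.411]
force: [-12.4, -10.4, 4.4]
grip_width: 0.0144
grip_force: 15.0
```

```bash
python3 t.py "[(471,-272,86,3.05)]"
```

```text
now [ 469.7 -272.3   86.6] [-3.138e+00 -1.000e-03  2.411e+00] q [-0.59  0.41  1.66 -0.    1.07 -1.43] F [-12.4 -10.4   4.4] M [-1.92  2.39 -0.03] w 14.4 g 15.0 t 3.4
[-0.7, 1.1, 0.6, -0.003, -0.002, -0.639]
```

{"fn": "arm_command", "kwargs": {"plan": [[[0,-1.5,0,0,0,0,1],[0,-1.5,0,0,0,0,1],[0,-1.5,0,0,0,0,1]]]}}

```text
time_s: 3.7
ee_pos: [0.4696, -0.2725, 0.0867]
eef_rot: [-3.141, -0.0, 2.411]
force: [-6.2, -2.5, 4.5]
grip_width: 0.0138
grip_force: 15.0
```

```bash
python3 t.py "[]"
```

```text
now [ 469.6 -272.5   86.7] [-3.141 -0.     2.411] q [-0.59  0.41  1.66 -0.    1.07 -1.43] F [-6.2 -2.5  4.5] M [-0.64  1.17  0.08] w 13.8 g 15.0 t 3.7
```

{"fn": "arm_command", "kwargs": {"plan": [[[0,0,0,0,0,-0.06,1],[0,0,0,0,0,-0.12,1],[0,0,0,0,0,-0.18,1],[0,0,0,0,0,-0.24,1],[0,0,0,0,0,-0.3,1],[0,0,0,0,0,-0.36,1],[0,0,0,0,0,-0.42,1],[0,0,0,0,0,-0.48,1],[0,0,0,0,0,-0.54,1],[0,0,0,0,0,-0.58,1],[0,0,0,0,0,-0.58,1]]]}}

```text
time_s: 4.8
ee_pos: [0.4695, -0.2726, 0.0866]
eef_rot: [-3.141, -0.001, 2.992]
force: [-6.8, -3.4, 3.1]
grip_width: 0.0138
grip_force: 15.0
```

```bash
python3 t.py "[]"
```

```text
now [ 469.5 -272.6   86.6] [-3.141e+00 -1.000e-03  2.992e+00] q [-0.59  0.41  1.66 -0.    1.07 -2.01] F [-6.8 -3.4  3.1] M [-0.74  1.29 -0.02] w 13.8 g 15.0 t 4.8
```

{"fn": "arm_command", "kwargs": {"plan": [[[0,0,0,0,0,-0.03,1],[0,0,0,0,0,-0.06,1],[0,0,0,0,0,-0.09,1],[0,0,0,0,0,-0.11,1],[0,0,0,0,0,-0.11,1]]]}}

```text
time_s: 5.3
ee_pos: [0.4697, -0.2726, 0.0866]
eef_rot: [-3.141, -0.0, 3.101]
force: [-4.8, -4.3, 3.1]
grip_width: 0.0143
grip_force: 15.5
```

```bash
python3 t.py "[]"
```

```text
now [ 469.7 -272.6   86.6] [-3.141 -0.     3.101] q [-0.59  0.41  1.66 -0.    1.07 -2.12] F [-4.8 -4.3  3.1] M [-0.8   0.92 -0.34] w 14.3 g 15.5 t 5.3
```

{"fn": "arm_command", "kwargs": {"plan": [[[0,0,0,0,0,0,-0.4],[0,0,0,0,0,0,-0.4],[0,0,0,0,0,0,-0.4],[0,0,0,0,0,0,-0.4],[0,0,-40,0,0,0,-0.4],[0,0,-80,0,0,0,-0.4],[0,0,-130,0,0,0,-0.5],[0,0,-180,0,0,0,-0.6],[0,0,-220,0,0,0,-0.6],[0,0,-220,0,0,0,-0.6]]]}}

```text
time_s: 6.3
ee_pos: [0.4711, -0.2726, 0.3122]
eef_rot: [-3.137, 0.008, 3.101]
force: [-0.7, -0.8, -1.3]
grip_width: 0.0752
grip_force: 0.0
```

```bash
python3 t.py "[(560,-100,310,3.05),(651,0,310,3.049),(651,0,227,3.049)]"; python3 m.py | grep -E "tab|bar"
```

```text
now [ 471.1 -272.6  312.2] [-3.137  0.008  3.101] q [-0.59  0.22  1.37  0.    1.54 -2.12] F [-0.7 -0.8 -1.3] M [-0.02  0.    0.02] w 75.2 g 0.0 t 6.3
[-81.8, 176.1, 2.0, -0.004, 0.008, 0.051]
[-168.7, 279.7, 2.2, -0.004, 0.008, 0.052]
[-168.0, 280.1, 85.2, -0.004, 0.008, 0.052]
top tab 27 cage x [ 7.  18.3 28.9] y [48.6 52.7 56.1]
top tab 30 cage x [ 6.4 18.3 29.7] y [ 1.9  6.1 10.3]
top tab 27 cage x [ 7.  18.2 28.2] y [-39.  -34.8 -31.2]
top tab 31 cage x [ 7.3 18.6 29.1] y [-88.4 -83.7 -79.8]
top bar 18 ((455.933349609375, -271.8707580566406), (9.372981071472168, 14.570890426635742), 1.229977011680603) [ 456.09727782 -270.74918166  108.1499113 ]
scene tab 33 cage x [ 6.6 19.4 29. ] y [49.5 53.9 58.3]
scene tab 32 cage x [ 8.  18.1 29.1] y [0.  5.9 9.1]
scene tab 32 cage x [ 5.5 20.7 29.7] y [-41.  -36.3 -32.4]
scene tab 34 cage x [ 7.2 20.  29.4] y [-89.9 -84.2 -80.8]
scene bar 56 ((471.52093505859375, -273.82281494140625), (15.418745040893555, 42.67708969116211), 85.14248657226562) [ 472.7761807  -272.66943731  110.09527052]
```

View pics/kn.png

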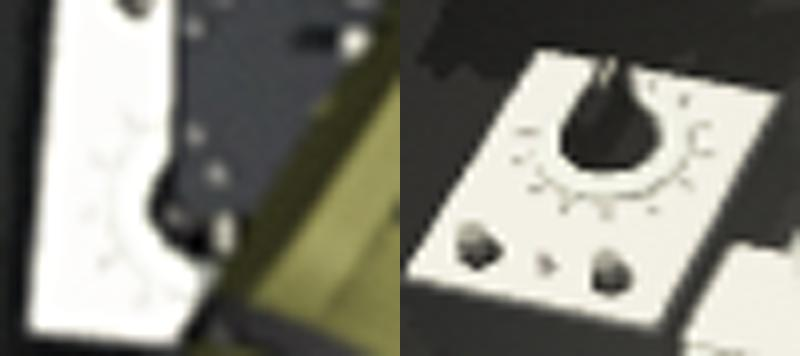

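The knob bar now lies at 175° along the box's x axis (right half of the picture), with the white line towards the robot, so it is at its zero stop. Next is catch A.

{"fn": "arm_command", "kwargs": {"plan": [[[-20,45,2,0,0,0.01,-0.6],[-41,88,2,0,0,0.025,-0.6],[-61,132,2,0,0,0.04,-0.6],[-82,176,2,0,0,0.05,-0.6],[-111,210,2,-0.002,0.004,0.052,-0.6],[-140,245,2,-0.004,0.008,0.052,-0.6],[-168.5,280,2,-0.004,0.008,0.052,-0.6],[-168.5,280,2,-0.004,0.008,0.052,-0.6],[-168.5,280,2,-0.004,0.008,0.052,-0.6],[-168.5,280,25,-0.004,0.008,0.052,-0.6],[-168.5,280,25,-0.004,0.008,0.052,-0.6]]]}}

```text
time_s: 7.5
ee_pos: [0.6485, -0.0002, 0.2783]
eef_rot: [3.138, -0.013, 3.048]
force: [0.0, -0.5, -1.4]
grip_width: 0.0749
grip_force: 0.0
```

```bash
python3 t.py "[(651,-.3,227,3.049)]"
```

```text
now [ 6.485e+02 -2.000e-01  2.783e+02] [ 3.138 -0.013  3.048] q [-0.06  0.5   1.08  0.    1.58 -1.54] F [ 0.  -0.5 -1.4] M [-0.02 -0.   -0.01] w 74.9 g 0.0 t 7.5
[-3.2, -0.1, 51.2, 0.003, -0.013, -0.001]
```

{"fn": "arm_command", "kwargs": {"plan": [[[0,0,0,0,0,0,-0.6],[0,0,0,0,0,0,-0.6],[0,0,0,0,0,0,-0.6]]]}}

```text
time_s: 7.8
ee_pos: [0.6499, 0.0005, 0.2824]
eef_rot: [3.138, -0.007, 3.048]
force: [-0.3, -0.1, 0.5]
grip_width: 0.075
grip_force: 0.0
```

```bash
python3 t.py "[(651,-.3,227,3.049)]"
```

```text
now [6.499e+02 5.000e-01 2.824e+02] [ 3.138 -0.007  3.048] q [-0.06  0.5   1.07  0.    1.58 -1.53] F [-0.3 -0.1  0.5] M [-0.    0.01 -0.01] w 75.0 g 0.0 t 7.8
[-1.6, -0.9, 55.4, 0.004, -0.007, -0.001]
```

{"fn": "arm_command", "kwargs": {"plan": [[[-1,-0.5,15,0.004,-0.007,0,-0.6],[-1.5,-1,30,0.004,-0.007,0,-0.6],[-1.5,-1,42,0.004,-0.007,0,-0.6],[-1.5,-1,50,0.004,-0.007,0,-0.6],[-1.5,-1,54,0.004,-0.007,0,-0.6],[-1.5,-1,55,0.004,-0.007,0,-0.6],[-1.5,-1,55,0.004,-0.007,0,-0.6],[-1.5,-1,55,0.004,-0.007,0,-0.6]]]}}

```text
time_s: 8.6
ee_pos: [0.651, -0.0001, 0.227]
eef_rot: [-3.141, -0.0, 3.049]
force: [-0.3, 0.4, 0.8]
grip_width: 0.0752
grip_force: 0.0
```

{"fn": "arm_command", "kwargs": {"plan": [[[0,0,0,0,0,0,-0.3],[0,0,0,0,0,0,-0.1],[0,0,0,0,0,0,0.1],[0,0,0,0,0,0,0.2],[0,0,0,0,0,0,0.3],[0,0,0,0,0,0,0.5],[0,0,0,0,0,0,0.5],[0,0,0,0,0,0,0.5]]], "squeeze": 30}}

```text
time_s: 9.4
ee_pos: [0.6509, -0.0002, 0.2266]
eef_rot: [-3.141, -0.001, 3.049]
force: [0.6, -1.7, 2.2]
grip_width: 0.0343
grip_force: 30.0
```

```bash
python3 t.py "[]"
```

```text
now [ 6.509e+02 -2.000e-01  2.266e+02] [-3.141e+00 -1.000e-03  3.049e+00] q [-0.06  0.52  1.17 -0.    1.46 -1.53] F [ 0.6 -1.7  2.2] M [-0.37 -0.03  0.03] w 34.3 g 30.0 t 9.4
```

{"fn": "arm_command", "kwargs": {"plan": [[[0,0,0,0,0,0,0],[0,0,0,0,0,0,-0.3],[0,0,0,0,0,0,-0.6],[0,0,0,0,0,0,-0.6],[0,0,-30,0,0,0,-0.6],[0,0,-55,0,0,0,-0.6],[0,0,-55,0,0,0,-0.6],[0,-30,-55,0,0,0,-0.6],[0,-60,-55,0,0,0,-0.6],[0,-80,-55,0,0,0,-0.6],[0,-89.5,-55,0,0,0,-0.6],[0,-89.5,-55,0,0,0,-0.6]]]}}

```text
time_s: 10.6
ee_pos: [0.6424, -0.0899, 0.2808]
eef_rot: [-3.142, -0.002, 3.048]
force: [-0.3, 0.2, -0.1]
grip_width: 0.0753
grip_force: 0.0
```

{"fn": "arm_command", "kwargs": {"plan": [[[0,0,0,0,0,0,-0.6],[0,0,0,0,0,0,-0.6],[0,0,0,0,0,0,-0.6]]]}}

```text
time_s: 10.9
ee_pos: [0.6427, -0.0882, 0.2814]
eef_rot: [-3.141, -0.001, 3.05]
force: [-0.3, 0.1, 0.1]
grip_width: 0.0754
grip_force: 0.0
```

```bash
python3 t.py "[(642.7,-89.6,227,3.049)]"; python3 m.py | grep tab
```

```text
now [642.7 -88.2 281.4] [-3.141e+00 -1.000e-03  3.050e+00] q [-0.19  0.49  1.08 -0.    1.57 -1.67] F [-0.3  0.1  0.1] M [ 0.01 -0.05  0.02] w 75.4 g 0.0 t 10.9
[-0.2, -1.4, 54.4, -0.0, -0.001, 0.001]
top tab 5 cage x [ 9.5 14.3 27. ] y [45.3 46.2 46.8]
top tab 16 cage x [ 6.4 10.7 21.8] y [12.4 15.2 19.7]
scene tab 10 cage x [ 9.3 18.4 27.4] y [45.2 46.  48.1]
scene tab 32 cage x [ 6.7 21.5 29.5] y [10.4 15.4 19. ]
scene tab 32 cage x [ 6.4 20.4 30. ] y [-40.6 -35.4 -31.7]
scene tab 34 cage x [ 7.8 18.8 30.4] y [-90.  -84.  -80.9]
```

{"fn": "arm_command", "kwargs": {"plan": [[[0,-0.7,15,0,0,0,-0.6],[0,-1.4,30,0,0,0,-0.6],[0,-1.4,42,0,0,0,-0.6],[0,-1.4,50,0,0,0,-0.6],[0,-1.4,54,0,0,0,-0.6],[0,-1.4,54.5,0,0,0,-0.6],[0,-1.4,54.5,0,0,0,-0.6]]]}}

```text
time_s: 11.7
ee_pos: [0.6425, -0.0906, 0.2275]
eef_rot: [-3.141, -0.0, 3.049]
force: [-0.8, 0.3, 0.6]
grip_width: 0.0753
grip_force: 0.0
```

{"fn": "arm_command", "kwargs": {"plan": [[[0,0,0,0,0,0,-0.3],[0,0,0,0,0,0,-0.1],[0,0,0,0,0,0,0.1],[0,0,0,0,0,0,0.2],[0,0,0,0,0,0,0.3],[0,0,0,0,0,0,0.5],[0,0,0,0,0,0,0.5],[0,0,0,0,0,0,0.5]]]}}

```text
time_s: 12.5
ee_pos: [0.6426, -0.0899, 0.2273]
eef_rot: [3.141, -0.0, 3.049]
force: [0.9, 5.0, 2.7]
grip_width: 0.0337
grip_force: 30.0
```

{"fn": "arm_command", "kwargs": {"plan": [[[0,0,0,0,0,0,0],[0,0,0,0,0,0,-0.3],[0,0,0,0,0,0,-0.6],[0,0,0,0,0,0,-0.6],[0,0,-30,0,0,0,-0.6],[0,0,-55,0,0,0,-0.5],[0,0,-55,0,0,0,-0.3],[25,0,-55,0,0,0,-0.1],[50,0,-55,0,0,0,0],[70,-5,-55,0,0,0,0],[71,-10,-55,0,0,0,0],[71,-10,-55,0,0,0,0]]]}}

```text
time_s: 13.7
ee_pos: [0.5708, -0.0945, 0.2818]
eef_rot: [-3.141, -0.001, 3.048]
force: [-0.1, 0.6, 0.1]
grip_width: 0.0469
grip_force: 0.0
```

{"fn": "arm_command", "kwargs": {"plan": [[[0,0,0,0,0,0,0],[0,0,0,0,0,0,0]]]}}

```text
time_s: 13.9
ee_pos: [0.5713, -0.0939, 0.2815]
eef_rot: [-3.142, -0.002, 3.049]
force: [0.4, 0.6, -0.5]
grip_width: 0.0472
grip_force: 0.0
```

```bash
python3 t.py "[(571,-93.1,177,3.049)]"; python3 m.py | grep -E "tab|handle"
```

```text
now [571.3 -93.9 281.5] [-3.142e+00 -2.000e-03  3.049e+00] q [-0.23  0.32  1.32 -0.    1.5  -1.7 ] F [ 0.4  0.6 -0.5] M [-0.01 -0.   -0.02] w 47.2 g 0.0 t 13.9
[0.2, 0.7, 104.5, -0.0, -0.002, -0.0]
top tab 5 cage x [ 8.7 14.7 27.3] y [45.3 46.3 46.9]
top tab 10 cage x [ 6.2 25.4 28.4] y [14.  19.1 20.5]
top handle 19 [[-46.0, -64.0, 199.0], [-47.0, -67.0, 210.0], [-47.0, -69.0, 211.0], [-46.0, -73.0, 206.0], [-50.0, -64.0, 209.0], [-50.0, -67.0, 208.0], [-49.0, -70.0, 206.0], [-49.0, -73.0, 208.0], [-53.0, -65.0, 205.0], [-53.0, -70.0, 208.0], [-52.0, -73.0, 207.0], [-52.0, -76.0, 210.0], [-54.0, -63.0, 195.0], [-55.0, -65.0, 205.0], [-56.0, -67.0, 210.0], [-56.0, -70.0, 213.0], [-55.0, -73.0, 208.0], [-59.0, -71.0, 210.0], [-58.0, -74.0, 207.0]]
scene tab 13 cage x [10.6 18.2 29.5] y [45.3 46.7 47.9]
scene tab 33 cage x [ 5.6 20.  29.8] y [10.1 14.9 19. ]
scene tab 13 cage x [ 7.1 19.7 30.5] y [-44.4 -43.  -41.8]
scene tab 31 cage x [ 8.3 19.6 29.4] y [-80.7 -74.  -70.9]
scene handle 46 [[-59.0, -77.0, 208.0], [-56.0, -72.0, 213.0], [-58.0, -70.0, 211.0], [-53.0, -77.0, 210.0], [-54.0, -75.0, 210.0], [-57.0, -73.0, 208.0], [-58.0, -70.0, 207.0], [-55.0, -65.0, 212.0], [-50.0, -76.0, 210.0], [-51.0, -73.0, 210.0], [-52.0, -71.0, 209.0], [-52.0, -68.0, 210.0], [-55.0, -66.0, 208.0], [-49.0, -76.0, 206.0], [-47.0, -72.0, 210.0], [-48.0, -69.0, 210.0], [-49.0, -67.0, 209.0], [-52.0, -65.0, 207.0], [-48.0, -76.0, 202.0], [-44.0, -71.0, 209.0], [-48.0, -70.0, 204.0], [-48.0, -66.0, 206.0], [-49.0, -64.0, 205.0], [-41.0, -74.0, 207.0], [-41.0, -70.0, 208.0], [-45.0, -69.0, 203.0], [-47.0, -66.0, 203.0], [-54.0, -67.0, 194.0], [-38.0, -76.0, 206.0], [-38.0, -73.0, 207.0]]
```

{"fn": "arm_command", "kwargs": {"plan": [[[0,0.5,30,0,0,0,0],[0,0.5,60,0,0,0,0],[0,0.5,85,0,0,0,0],[0,0.5,98,0,0,0,0],[0,0.5,104,0,0,0,0],[0,0.5,104,0,0,0,0.3],[0,0.5,104,0,0,0,0.6],[0,0.5,104,0,0,0,1],[0,0.5,104,0,0,0,1],[0,0.5,104,0,0,0,1],[0,0.5,104,0,0,0,1]]], "squeeze": 35}}

```text
time_s: 15.1
ee_pos: [0.5709, -0.0934, 0.1786]
eef_rot: [-3.141, -0.0, 3.049]
force: [-0.8, 0.8, 4.0]
grip_width: 0.0129
grip_force: 35.0
```

```bash
cat > g.py <<'E'
import sys
from t import *
# arc of handle about the hinge, rows from current measured pose at angle phi0
H=np.array([640.9,86.2]); z=float(sys.argv[1]); off=eval(sys.argv[2])
L=[]
for f in eval(sys.argv[3]):
    a=np.deg2rad(-5.3)-f; c,s=np.cos(a),np.sin(a); p=H+np.array([[c,-s],[s,c]])@np.array([-53,-185])+off
    L.append((p[0],p[1],z,3.049-f))
rel(L)
E
python3 g.py 177 "[0,0]" "np.arange(0,.61,.1)"
```

```text
now [570.9 -93.4 178.6] [-3.141 -0.     3.049] q [-0.23  0.39  1.47 -0.    1.29 -1.7 ] F [-0.8  0.8  4. ] M [ 0.15  0.02 -0.04] w 12.9 g 35.0 t 15.1
[-0.1, 0.3, 1.6, -0.0, -0.0, -0.0]
[18.1, 6.5, 1.6, -0.0, -0.0, 0.1]
[35.6, 14.5, 1.6, -0.0, -0.0, 0.2]
[52.2, 24.2, 1.6, -0.0, -0.0, 0.3]
[67.8, 35.6, 1.6, -0.0, -0.0, 0.4]
[82.2, 48.4, 1.6, -0.0, -0.0, 0.5]
[95.2, 62.5, 1.6, -0.0, -0.0, 0.6]
```

Well gripped. Now swing the gate along the arc, slowly.

{"fn": "arm_command", "kwargs": {"plan": [[[9,3,0,0,0,0.05,1],[18,6.5,0,0,0,0.1,1],[27,10.3,0,0,0,0.15,1],[35.6,14.5,0,0,0,0.2,1],[44,19.2,0,0,0,0.25,1],[52,24.2,0,0,0,0.3,1],[60,29.7,0,0,0,0.35,1],[67.8,35.6,0,0,0,0.4,1],[75,41.8,0,0,0,0.45,1],[82,48.4,0,0,0,0.5,1],[82,48.4,0,0,0,0.5,1],[82,48.4,0,0,0,0.5,1]]]}}

```text
time_s: 16.3
ee_pos: [0.4931, -0.0382, 0.1786]
eef_rot: [-3.139, -0.001, 2.549]
force: [-6.3, -6.3, 5.6]
grip_width: 0.0132
grip_force: 35.0
```

```bash
python3 g.py 178 "[0,0]" "np.arange(.5,1.11,.1)"
```

```text
now [493.1 -38.2 178.6] [-3.139e+00 -1.000e-03  2.549e+00] q [-0.15  0.2   1.71 -0.    1.23 -1.13] F [-6.3 -6.3  5.6] M [-1.08  1.   -0.  ] w 13.2 g 35.0 t 16.3
[-0.1, 0.8, 0.6, -0.002, -0.001, -0.0]
[18.1, 7.0, 0.6, -0.002, -0.0, 0.1]
[35.6, 15.0, 0.5, -0.002, -0.0, 0.2]
[52.2, 24.7, 0.5, -0.002, -0.0, 0.3]
[67.7, 36.0, 0.5, -0.002, -0.0, 0.4]
[82.1, 48.8, 0.5, -0.002, -0.0, 0.5]
[95.1, 63.0, 0.5, -0.002, 0.0, 0.6]
```

{"fn": "arm_command", "kwargs": {"plan": [[[9,2.2,0,0,0,0.05,1],[18,5.8,0,0,0,0.1,1],[27,9.6,0,0,0,0.15,1],[35.6,13.8,0,0,0,0.2,1],[44,18.5,0,0,0,0.25,1],[52,23.5,0,0,0,0.3,1],[60,29,0,0,0,0.35,1],[67.8,34.9,0,0,0,0.4,1],[75,41.1,0,0,0,0.45,1],[82,47.7,0,0,0,0.5,1],[82,47.7,0,0,0,0.5,1],[82,47.7,0,0,0,0.5,1]]]}}

```text
time_s: 17.5
ee_pos: [0.4512, 0.048, 0.1785]
eef_rot: [-3.138, -0.001, 2.049]
force: [-11.7, 0.5, 8.7]
grip_width: 0.013
grip_force: 35.0
```

```bash
python3 g.py 178 "[0,0]" "np.arange(1.,1.61,.1)"
```

```text
now [451.2  48.  178.5] [-3.138e+00 -1.000e-03  2.049e+00] q [ 0.03  0.11  1.81 -0.    1.22 -0.45] F [-11.7   0.5   8.7] M [-0.02  1.99  0.  ] w 13.0 g 35.0 t 17.5
[-0.4, 1.0, 0.5, -0.003, -0.001, 0.0]
[17.8, 7.3, 0.5, -0.003, -0.001, 0.1]
[35.3, 15.3, 0.5, -0.003, -0.001, 0.2]
[51.9, 25.0, 0.5, -0.003, -0.001, 0.3]
[67.5, 36.3, 0.4, -0.003, -0.001, 0.4]
[81.8, 49.1, 0.4, -0.003, -0.001, 0.5]
[94.8, 63.3, 0.4, -0.003, -0.0, 0.6]
```

{"fn": "arm_command", "kwargs": {"plan": [[[9,2.2,0,0,0,0.05,1],[18,5.5,0,0,0,0.1,1],[27,9.3,0,0,0,0.15,1],[35.6,13.5,0,0,0,0.2,1],[44,18.2,0,0,0,0.25,1],[52,23.2,0,0,0,0.3,1],[60,28.7,0,0,0,0.35,1],[67.8,34.6,0,0,0,0.4,1],[75,40.8,0,0,0,0.45,1],[82,47.4,0,0,0,0.5,1],[89,54.3,0,0,0,0.55,1],[95,61.5,0,0,0,0.6,1]]]}}

```text
time_s: 18.7
ee_pos: [0.4625, 0.161, 0.1786]
eef_rot: [-3.139, 0.0, 1.447]
force: [-7.5, 0.9, 7.1]
grip_width: 0.0133
grip_force: 35.0
```

{"fn": "arm_command", "kwargs": {"plan": [[[3,3,0,0,0,0.02,1],[5,5.5,0,0,0,0.04,1],[5,5.5,0,0,0,0.04,1],[5,5.5,0,0,0,0.04,1],[5,5.5,0,0,0,0.04,1],[5,5.5,0,0,0,0.04,1]]]}}

```text
time_s: 19.3
ee_pos: [0.4653, 0.1668, 0.1784]
eef_rot: [-3.131, -0.001, 1.41]
force: [-35.7, 13.9, 19.4]
grip_width: 0.0131
grip_force: 35.0
```

```bash
python3 g.py 178 "[0,0]" "[1.6,1.65]"; python3 - <<'E'
from h import *
im,_=grab('top','top9'); s,_=grab('scene','scene9')
a=cv2.resize(im[50:250,200:400],(400,400)); b=cv2.resize(s[110:310,130:330],(400,400)); cv2.imwrite('pics/end.png',np.hstack([a,b]))
E
```

```text
now [465.3 166.8 178.4] [-3.131e+00 -1.000e-03  1.410e+00] q [0.27 0.21 1.7  0.01 1.24 0.43] F [-35.7  13.9  19.4] M [ 2.6   6.5  -0.01] w 13.1 g 35.0 t 19.3
[-5.7, -0.7, 0.4, -0.01, -0.002, -0.039]
[3.5, 1.8, 0.4, -0.01, -0.001, 0.011]
```

View pics/end.png

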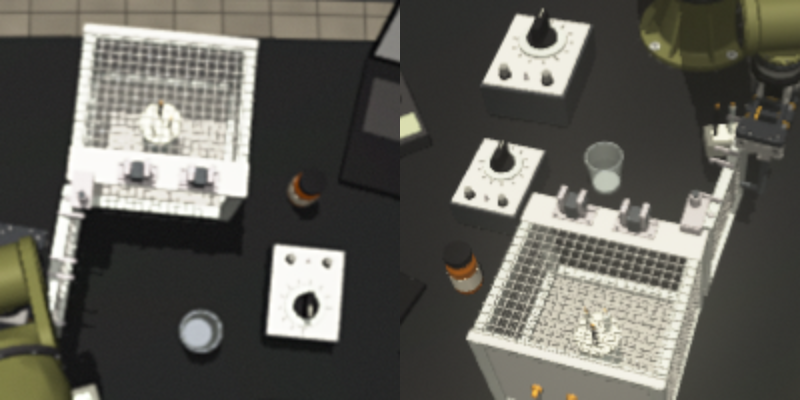

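The gate stands about square (left edge in the top view, column 65), both catches are in, and the bystanders haven't moved. I'll relieve the radial load.

{"fn": "arm_command", "kwargs": {"plan": [[[0,-1.5,0,0,0,0,1],[0,-2.5,0,0,0,0,1],[0,-2.5,0,0,0,0,1],[0,-2.5,0,0,0,0,1],[0,-2.5,0,0,0,0,1],[0,-2.5,0,0,0,0,1]]]}}

```text
time_s: 20.0
ee_pos: [0.4649, 0.166, 0.1785]
eef_rot: [-3.136, -0.0, 1.409]
force: [-18.5, 6.5, 11.0]
grip_width: 0.0134
grip_force: 35.0
```

```bash
python3 g.py 178 "[0,0]" "[1.6,1.65]"
```

```text
now [464.9 166.  178.5] [-3.136 -0.     1.409] q [0.27 0.2  1.71 0.   1.24 0.43] F [-18.5   6.5  11. ] M [ 1.07  3.41 -0.  ] w 13.4 g 35.0 t 20.0
[-4.9, -0.4, 0.5, -0.005, -0.001, -0.04]
[4.4, 2.1, 0.4, -0.005, -0.0, 0.01]
```

{"fn": "arm_command", "kwargs": {"plan": [[[0,-1,0,0,0,0,1],[0,-2,0,0,0,0,1],[0,-2,0,0,0,0,1],[0,-2,0,0,0,0,1],[0,-2,0,0,0,0,1],[0,-2,0,0,0,0,1],[0,-2,0,0,0,0,1],[0,-2,0,0,0,0,1]]]}}

```text
time_s: 20.8
ee_pos: [0.4645, 0.1655, 0.1785]
eef_rot: [-3.14, 0.0, 1.409]
force: [-5.6, 0.6, 7.1]
grip_width: 0.0132
grip_force: 35.0
```

```bash
python3 g.py 178 "[0,0]" "[1.6,1.65]"; python3 -c "
from h import *
print(ctrl.hand_in())"
```

```text
now [464.5 165.5 178.5] [-3.14   0.     1.409] q [0.27 0.2  1.71 0.   1.23 0.43] F [-5.6  0.6  7.1] M [-0.03  1.19 -0.04] w 13.2 g 35.0 t 20.8
[-4.3, -0.1, 0.5, -0.002, 0.0, -0.04]
[5.0, 2.4, 0.5, -0.002, 0.0, 0.01]
the job is handed in; nothing more can be done
None
```

The job is handed in at about 21 s: the bias knob is at its zero stop, the hinge-end catch and then the handle-end catch are squeezed fully in, and the gate is held steady by its handle at about 1.62 rad, just past square, with the cell and the loose things not touched by the arm.

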